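Press a freshly mounted photo block

TASK

Bond the freshly mounted photo block with the orange print in the bench press: set it print side up between the locating pins of the drawn-out sliding table, let go, and push the table fully home under the head. Only then, with nothing left to adjust under the head, flip the red safety catch back well clear (about a quarter turn), pull the lever all the way down and finish while still holding it down, because it springs up when released and the adhesive needs steady pressure. Leave the other things on the bench where they are.

Things in the scene. Friction and masses are not known exactly. Their poses are not given: they have to be found in the camera images.
- press: Bench press, dark bed, teal frame, fixed. Origin on the tabletop under the ram's centre; x to its rear, y to its left, z up. 'Press (..)' below means mm in this frame. Head x -46..142, y -34..34, z 115..175; column below it at x 74..142. Bed x -65..65, y -75..235, top z 18; rails at x +-55 to z 30, stop lug disc on the head's left to y 53, lever on its right.
- photo_block: Plywood block with an orange, white-bordered print on top, 60 (its x) x 90 (its y) x 32 mm high, 70 to 140 g, loose on the bench, print up. Origin at the centre of its underside. Fits the nest either way round. (The blocks with teal and navy prints in the white tray are finished.)
- nest (a point): Nest centre on the sliding table's top, 31 mm above the tabletop: the block's underside centre belongs here, its 90 mm side along the press's y. Round-nosed pins, 8 mm thick, 14 mm high, leave the block 2.5 mm play on every side: two per long side at y +-34 mm from the centre (60 mm free between them for fingers), two per end at x +-18 mm. Clear of the head when drawn out.
- table (a joint): Travel of the aluminium sliding table (96 x 193 x 12 mm), m: 0 drawn out to the press's left (nest at press y 150), 0.150 fully home on a hard stop (nest under the ram); it moves along the press's -y. Starts at 0 to 0.03. Stays where left, friction about 2 N.
- table_knob (a point): Black round knob standing on the table's outer (left) end, 115 mm from the nest's centre; 26 mm across, 46 mm high. Origin at its foot on the table's top face; grip it 33 mm higher. Pushing it along the press's -y pushes the table home.
- catch (a joint): Angle of the red safety catch, rad: 0 engaged (its tooth stands before the steel lug on the lever shaft's disc and locks the lever), 1.5 flipped fully back; clear of the lug from 0.4. Hinge along the press's y through press (60, 0, 189). Stays where left (friction 0.04 Nm).
- catch_tab (a point): Red thumb tab of the catch, 5 mm thick, 36 mm wide along the press's y, above the head. Origin 55 mm from the hinge axis, at press (41, -10, 241) when engaged, leaning 20 degrees forward; the tab ends 13 mm beyond. Pushing its upper half to the rear (press +x) flips the catch; the tooth's arm (press y 41..51) swings up beside. The space before the tab, over the head, is free.
- lever (a joint): Angle of the lever, rad: 0 up at rest, 1.0 down on its stop. Hinge axis along the press's y at press x 0, z 155; the grip swings forward (press -x) and down on a 150 mm radius. Return spring: about 2 N at the grip at the start, 6 to 9 N at the bottom; it rises when let go. Drives the ram down 25 mm per rad.
- lever_grip (a point): Black round grip of the lever, a bar 22 mm thick, 74 mm long along the press's y. Origin at its centre: press (-75, -103, 285) with the lever up, about (-150, -103, 162) fully down. Its right end is free; the steel lever arm joins its left end.
- lever_hinge (a point): Point on the lever's hinge axis, at the press y of the grip's centre: press (0, -103, 155).
- pad: Orange-faced sprung pressure pad under the ram, 50 x 76 mm; origin at the centre of its lower face, 83 mm above the tabletop with the lever up. It meets the block's top 5 mm before the lever's stop and then presses with up to 17 N.
- tape_dispenser: Bystander: black desk tape dispenser, 58 x 156 x 73 mm, right rear. Origin under its centre.
- tape_measure: Bystander: round yellow tape measure, 64 x 72 x 25 mm, right of the press. Origin under its centre.
- squeegee: Bystander: orange film squeegee, 72 x 100 x 11 mm, lying left behind. Origin under its centre.
- green_marker: Bystander: white marker with green cap, 12 x 108 x 13 mm, right front. Origin under its centre.
- cork_block: Bystander: cork sanding block, 60 x 100 x 34 mm, left behind. Origin under its centre.
Mind the look-alikes: they are no part of the job. Leave any green look-alike of the photo_block alone.

How it is judged:
On the way, in this order (a step that is already met when the one before it is completed fails the run):
1. the orange photo block sits flat, print up, between the pins of the table and is let go, while the table is still drawn out (horizontal distance between photo_block and nest below 0.006 m and z of photo_block in the frame of nest below 0.003 m and angle between photo_block's own z axis and vertical below 0.06 rad and angle between the y axis of photo_block and the y axis of press, either way round below 0.12 rad and contact force between the fingers and photo_block below 0.1 N and value of joint table below 0.08 m), for 0.2 s.
2. the table is fully home with the block in its nest, the lever still up (value of joint table above 0.145 m and horizontal distance between photo_block and nest below 0.006 m and value of joint lever below 0.15 rad), for 0.2 s.
3. the safety catch is flipped back, the lever still up (value of joint catch above 0.9 rad and value of joint lever below 0.15 rad), for 0.2 s.
4. the lever is pulled down by the hand and the pad presses the block (value of joint lever above 0.93 rad and contact force between pad and photo_block above 8 N and contact force between the fingers and lever above 2 N), for 0.3 s.
At the end, for the whole second after the job is handed in: The fingers hold the lever's grip (over 2 N) with the lever within 0.07 rad of its lower stop, the pad presses the photo block with more than 8 N, the catch is flipped back by more than 0.9 rad, the table is within 5 mm of home, and the block lies flat, print up, within 6 mm of the nest's centre (all of step 4 and value of joint catch above 0.9 rad and value of joint table above 0.145 m and horizontal distance between photo_block and nest below 0.006 m and z of photo_block in the frame of nest below 0.003 m and angle between photo_block's own z axis and vertical below 0.06 rad); the arm keeps its last pose, push and grip.
It fails at once if a bystander is shifted by more than 30 mm (distance of any of tape_dispenser, tape_measure, squeegee, green_marker, cork_block from where it was at the start of the episode above 0.03 m).
It also fails if it takes over 64 s, if anything falls off the work surface, if the arm or the gripper's body presses on something with over 40 N, if the wrist force passes 120 N, or if a joint passes its speed limit or range.

ROBOT

A 6-joint arm with a two-finger parallel gripper is mounted at the origin on a cart in front of the work surface, level with it; the furniture and walls round the work are solid. World frame = base frame: x ahead of the robot, y to its left, z up, the work surface at z = 0. Lengths are in m, angles in rad, forces in N, time in s.
With the tool pointing down it reaches from about 0.425 to 0.95 m from the base axis. Payload 3.5 kg.
Tool frame: the origin (TCP) lies midway between the tips of the shut fingers; the grasp point (between the pads) lies 19 mm behind it; z points along the fingers, y is the line along which they close (so a half turn about z gives the same grasp; the last joint's range is limited). The gripper opens to 85 mm and grips with 20 to 120 N. Pads are 22 mm wide; open, the fingers measure 114 mm over their backs; the gripper's body (76 mm by 85 mm) begins 54 mm behind the grasp point. The pads swing forward as they close: fully open they stand 13 mm farther back than shut.
Start: joints at [-1.259, 0.286, 1.577, -0, 1.279, -0.15], TCP at [0.301, -0.604, 0.231] pointing down, gripper open.
Joint ranges: [-2.77, 2.77], [-0.9, 2.22], [0.21, 2.48], [-1.53, 4.67], [0.24, 2.81], [-2.84, 2.84]. Speed limits (rad/s): [2.79, 2.79, 3.14, 3.14, 3.14, 3.14].

INTERFACE

Orientations are given as a unit quaternion [x, y, z, w].
In Python, from plant import get_state, read_camera, ctrl gives the robot as it stands.
- The arm moves only by the shell command python3 -m crank 'ROWS' [FORCE]. ROWS is JSON, a list of rows, each a list of 3 entries, a list of its own where there are three numbers: the shift along the tool's x, y, z in mm, then the turn about the tool's z in degrees, then the closure in counts, from 0 (fully open) to 255 (shut). In form: [[[tx, ty, tz], yaw, claw], ...]. A call has 1 to 10 rows; each row is the pose to reach, as a shift and turn from the pose commanded when the call began, along the tool's axes at that moment; what a row does not reach only later rows make up. A row lasts 1/10 s, in which the tool goes at most 50 mm and 8.59 degrees, less where a joint would pass 70% of its speed; a pose out of reach is approached as far as the arm can. A call with a gripper value outside its range is refused whole. The fingers move at their own pace and stop on an object; FORCE is the grip in N (left out, the last holds). Time passes only in rows, so rows that repeat a pose let the fingers close. It gives the time, the measured TCP pose, the force, the opening and the grip force at its end, in the units of the state.
- get_state(): the state, without advancing time (a new reading comes with each control period).
- read_camera(name): name is "scene" or "top" or "wrist"; returns a dict with "frame" (480x640x3 uint8, blue, green, red), "range_z" (480x640 float32, m along the optical axis (not along the pixel's ray), 0 where there is no reading), "vfov" (degrees; the focal length in pixels is half the picture's height over the tangent of half this angle, whatever the lens; pixels are square), "cx", "cy" (the principal point, pixels), "k1" (the pictures are not rectified: a ray, as slopes to the right and down, at radius r is drawn at 1 + k1 r^2 times it, then the intrinsics apply), "origin" and "orientation" of the camera in the world. Camera axes: x right, y down, z forward; pixel columns grow to the right and rows downward; lengths in m; the calibration is good to about 2 mm. A picture is of the moment at which its call begins.
- ctrl.sign_off(): hands the job in; it is judged then, once.
The state is a dict: "time": time; "qpos": joint angles; "dq": joint speeds; "joint_efforts": joint torques, N m; "eef_pos": TCP position; "tcp_rot": TCP orientation; "contact_force": force on the tool from outside, world axes, zero at the start; "wrist_torque": the same for the moment, N m; "opening": opening from 0.0 (shut) to 1.0 (fully open); "finger_force": force on a finger pad.
Only numpy, scipy, OpenCV 4.12 (cv2) and the standard library are available. Lean on these libraries where they do the work, as an engineer would, in place of code of your own. Each camera call takes 0.05 s, during which the arm holds its last target. There are 200 camera calls.

## Working session

There is one attempt and no reset: what is moved stays moved. The work goes in short steps, Python scripts to look and compute and a shell command to move; the robot and the scene stay as the last step left them, time stands still between calls to the robot, and variables do not carry over. Pictures are saved under pics/ and viewed, at most 10 in all, crops included, and the job is handed in when it is done.

```bash
ls; mkdir -p pics; cat > h.py <<'E'
import numpy as np, cv2, pickle
from scipy.spatial.transform import Rotation as R
from plant import get_state, read_camera, ctrl
def grab(n):
    c=read_camera(n); pickle.dump(c,open(n+'.pkl','wb')); return c
def load(n): return pickle.load(open(n+'.pkl','rb'))
def rays(c,uv):
    f=240/np.tan(np.radians(c['vfov'])/2)
    K=np.array([[f,0,c['cx']],[0,f,c['cy']],[0,0,1.]])
    p=cv2.undistortPoints(np.array(uv,float).reshape(-1,1,2),K,np.array([c['k1'],0,0,0.]))[:,0]
    d=np.c_[p,np.ones(len(p))]
    return d
def cast(c,uv,z):
    d=rays(c,uv)@R.from_quat(c['orientation']).as_matrix().T; o=np.array(c['origin'])
    return o+d*((z-o[2])/d[:,2])[:,None]
def depthpts(c,uv):
    uv=np.array(uv); z=c['range_z'][uv[:,1].astype(int),uv[:,0].astype(int)]
    return np.array(c['origin'])+(rays(c,uv)*z[:,None])@R.from_quat(c['orientation']).as_matrix().T
E
python3 - <<'E'
from h import *
for n in ['scene','top']:
    c=grab(n); cv2.imwrite(f'pics/{n}0.png',c['frame']); print(n,c['vfov'],c['cx'],c['cy'],c['k1'],c['origin'],c['orientation'])
s=get_state(); print(s)
E
```

```text
pics
scene 52.88755379192441 325.88474382431303 240.68450835190245 -0.10437438244360048 [-0.28186285  0.73442077  1.00706823] [-0.36904554  0.8191058  -0.39513756  0.19166999]
top 56.88437838510418 314.9291469536724 230.82301083608624 -0.03738706061402056 [0.49241871 0.03399962 1.26028   ] [-0.70217157  0.71170792 -0.01114382  0.01739943]
{'time': 0.1, 'qpos': array([-1.25902502e+00,  2.87103722e-01,  1.57805379e+00, -2.46632637e-05,
        1.27858707e+00, -1.49994054e-01]), 'dq': array([-0.00207925, -0.0032589 , -0.00256894, -0.0020185 ,  0.00035318,
       -0.00014582]), 'joint_efforts': array([ 4.69813858e-04, -4.07299662e+01, -2.93699026e+01, -1.70415169e-04,
        3.44072170e-03,  3.98661957e-07]), 'eef_pos': array([ 0.30057057, -0.60371467,  0.23005517]), 'tcp_rot': array([ 9.73463405e-01,  2.28840208e-01, -9.87045626e-05, -1.07148872e-03]), 'contact_force': array([ 0.76109417, -1.42485147,  0.52163609]), 'wrist_torque': array([-0.05225541, -0.04166935, -0.0623698 ]), 'finger_force': 0.0, 'opening': 1.0004853043095117}
```

View pics/top0.png

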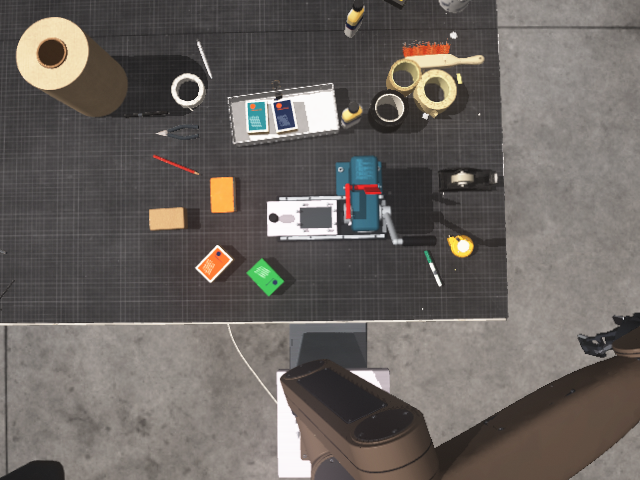

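View pics/scene0.png

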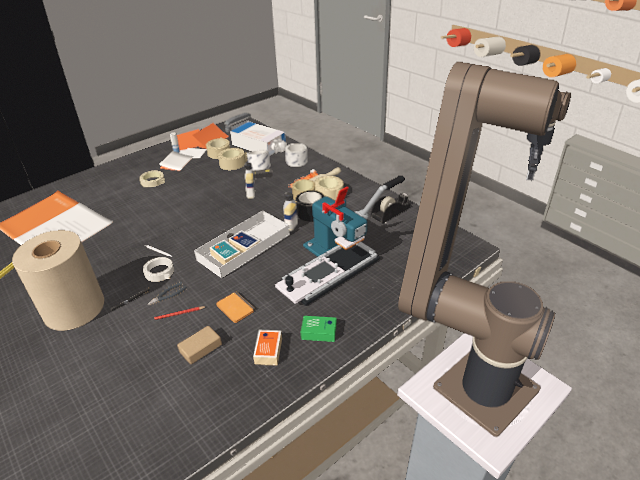

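Candidates in the top picture are orange/white-bordered at (214,264), plain orange at (222,195) which is the squeegee, green at (265,277) which is the look-alike, and teal/navy in the tray, which are finished. The one at (214,264) fits. The press table has its knob at (273,217) and nest at about (318,217). I'll confirm with a crop and measure.

```bash
python3 - <<'E'
from h import *
c=load('top'); im=c['frame']
cv2.imwrite('pics/crop1.png',cv2.resize(im[140:300,190:450],None,fx=3,fy=3,interpolation=cv2.INTER_CUBIC))
hsv=cv2.cvtColor(im,cv2.COLOR_BGR2HSV)
def comp(m,seed,r=25):
    n,l,st,ce=cv2.connectedComponentsWithStats(m.astype(np.uint8)); 
    k=np.bincount(l[seed[1]-r:seed[1]+r,seed[0]-r:seed[0]+r].ravel(),minlength=n); k[0]=0; i=k.argmax(); return l==i
def rect(m,z,name):
    cn=max(cv2.findContours(m.astype(np.uint8),cv2.RETR_EXTERNAL,cv2.CHAIN_APPROX_NONE)[0],key=cv2.contourArea)
    p=cast(c,cn[:,0].astype(float),z)[:,:2]*1000
    (x,y),(w,h),a=cv2.minAreaRect(p.astype(np.float32)); print(name,x,y,w,h,a)
h,s,v=cv2.split(hsv)
# block: orange or white near seed
near=np.zeros(h.shape,bool); near[235:292,185:245]=1
rect(comp(near&(v>140),(214,264)),.032,'block')
rect(comp((s<50)&(v>150)&(np.arange(640)[None]<345)&(np.arange(640)[None]>255)&(np.arange(480)[:,None]>190)&(np.arange(480)[:,None]<245),(300,217),30),.031,'table')
k=comp((v<70)&(np.hypot(np.arange(640)[None]-273,np.arange(480)[:,None]-217)<7),(273,217),8); ys,xs=np.nonzero(k); print(len(xs),'knob',xs.mean(),ys.mean(),cast(c,[[xs.mean(),ys.mean()]],.077))
red=(s>150)&(v>90)&((h<6)|(h>174)); red[:, :335]=0; red[:170]=0; red[230:]=0;red[:,395:]=0
ys,xs=np.nonzero(red); P=depthpts(c,np.c_[xs,ys]); 
for zz in (.19,.21,.23,.25): q=P[abs(P[:,2]-zz)<.01]; print(zz,len(q),q.mean(0) if len(q) else '')
E
```

```text
block 455.1807861328125 327.52130126953125 62.905250549316406 90.3577880859375 44.8241081237793
table 579.6376953125 73.33341979980469 208.3387908935547 119.84442901611328 89.50070190429688
55 knob 273.2181818181818 217.54545454545453 [[0.57741209 0.15542925 0.077     ]]
0.19 87 [ 0.64082785 -0.07059714  0.19399644]
0.21 162 [ 0.61192405 -0.04517981  0.21458748]
0.23 28 [ 0.62685867 -0.08698119  0.23089406]
0.25 51 [ 0.62074813 -0.09020289  0.25006682]
```

View pics/crop1.png

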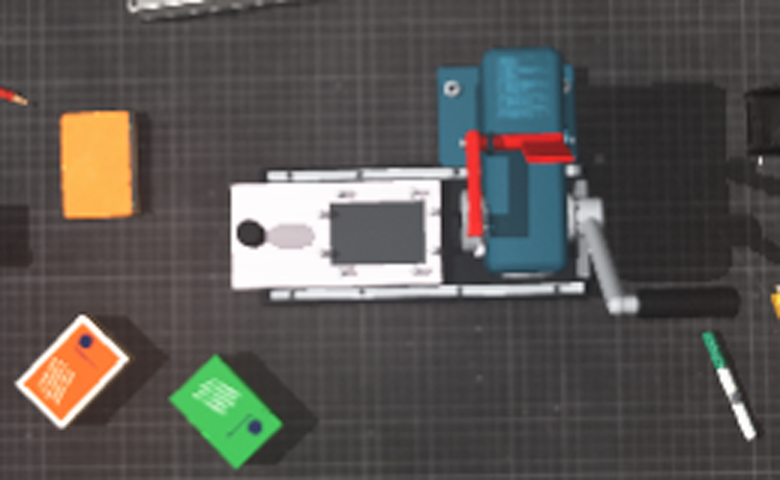

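The crop confirms the orange block with the white border at crop (73,371). The plain squeegee is at (98,164) and the green look-alike at (225,412). The nest plate is at crop (378,233). Next come the press yaw and the first waypoints.

```bash
cat >> h.py <<'E'
def go(*tgts):
    "tgts: (x,y,z mm world, world angle deg of tool y or None) -> tool shift mm + yaw from present pose"
    s=get_state(); M=R.from_quat(s['tcp_rot']).as_matrix(); p=s['eef_pos']*1000
    a0=np.degrees(np.arctan2(M[1,1],M[0,1])); print('tcp',p.round(1),'yang',a0.round(2),'zaxis',M[:,2].round(3),'j6',s['qpos'][5].round(2),'open',round(s['opening'],3),'t',s['time'])
    for t in tgts:
        yaw=0 if t[3] is None else -((t[3]-a0+180)%360-180)
        print(t,'->',(M.T@(np.array(t[:3])-p)).round(1),round(yaw,1))
E
python3 - <<'E'
from h import *
c=load('top'); im=c['frame']; hsv=cv2.cvtColor(im,cv2.COLOR_BGR2HSV); s,v=hsv[...,1],hsv[...,2]
# nest dark plate
m=np.zeros(v.shape,np.uint8); m[203:231,298:334]=(v[203:231,298:334]<130)
n,l,st,ce=cv2.connectedComponentsWithStats(m); i=1+st[1:,4].argmax(); ys,xs=np.nonzero(l==i)
cn=cv2.findContours((l==i).astype(np.uint8),cv2.RETR_EXTERNAL,cv2.CHAIN_APPROX_NONE)[0][0]
print('nest',cv2.minAreaRect((cast(c,cn[:,0],.031)[:,:2]*1000).astype(np.float32)))
# table long edges: sub-pixel transition columns 275..330
v=v.astype(float)
for lo,hi,sg in ((192,206,1),(228,240,-1)):
    pts=[]
    for u in list(range(270,334)):
        g=np.diff(v[lo:hi,u])*sg; pts.append((u,lo+.5+g.argmax()))
    P=cast(c,pts,.031)*1000; 
    q=P[:,0]; k=abs(q-np.median(q))<4; f=np.polyfit(P[k,1],q[k],1); print('edge',k.sum(),f,np.polyval(f,40))
go((470,-370,360,-20),(540,-180,360,0),(500,100,340,44.8),(455,327.5,200,44.8))
E
```

```text
nest ((580.5357666015625, 42.46636199951172), (86.18697357177734, 55.71830368041992), 89.32013702392578)
edge 46 [-1.34312066e-02  6.40376674e+02] 639.8394254235644
edge 33 [-1.03722333e-02  5.32204281e+02] 531.789392012152
tcp [ 300.6 -603.7  230.1] yang -63.54 zaxis [-0.001  0.002 -1.   ] j6 -0.15 open 1.0 t 0.1
(470, -370, 360, -20) -> [ 255.9 -134.  -129.6] -43.5
(540, -180, 360, 0) -> [ 403.2 -272.9 -129.2] -63.5
(500, 100, 340, 44.8) -> [ 492.1 -541.4 -108.6] -108.3
(455, 327.5, 200, 44.8) -> [ 553.1 -764.8   31.9] -108.3
```

```bash
python3 -m crank '[[[0,0,-50],0,0],[[30,-15,-100],-8,0],[[75,-35,-130],-16,0],[[120,-60,-130],-24,0],[[165,-82,-130],-32,0],[[210,-108,-130],-40,0],[[250,-132,-130],-48,0],[[295,-165,-130],-56,0],[[330,-198,-130],-64,0],[[365,-232,-130],-72,0]]' && python3 - <<'E'
from h import *
go((540,-180,360,10),(500,100,340,44.8),(455,327.5,200,44.8),(460,150,340,30))
E
```

```text
time: 1.1
eef_pos: [0.5187, -0.2479, 0.3606]
tcp_rot: [0.651, 0.759, 0.0, -0.001]
contact_force: [1.0, 0.1, 0.2]
opening: 0.996
finger_force: 0.0
tcp [ 518.7 -247.9  360.6] yang 8.79 zaxis [-0.001  0.001 -1.   ] j6 -0.78 open 0.996 t 1.1
(540, -180, 360, 10) -> [63.9 31.4  0.6] -1.2
(500, 100, 340, 44.8) -> [346.7  34.7  20.8] -36.0
(455, 327.5, 200, 44.8) -> [578.3  25.1 161. ] -36.0
(460, 150, 340, 30) -> [402.2   2.8  20.9] -21.2
```

```bash
python3 -m crank '[[[48,12,0],0,0],[[96,20,0],-4,0],[[144,28,0],-8,0],[[192,32,0],-12,0],[[240,36,0],-16,0],[[288,36,0],-20,0],[[336,36,0],-24,0],[[384,36,0],-28,0],[[432,34,0],-32,0],[[480,32,10],-36,0]]' && python3 -m crank '[[[48,0,10],0,0],[[90,-5,50],0,0],[[98,-8,90],0,0],[[98,-8,130],0,0],[[98,-8,150],0,0],[[98,-8,150],0,0]]'; python3 - <<'E'
from h import *
c=grab('wrist'); cv2.imwrite('pics/w1.png',c['frame']); print(c['origin'],c['vfov'])
go((455,327.5,80,44.8),(455,327.5,3,44.8))
E
```

```text
time: 2.1
eef_pos: [0.479, 0.2314, 0.3525]
tcp_rot: [0.386, 0.923, 0.001, 0.001]
contact_force: [-0.0, -0.0, 0.2]
opening: 1.005
finger_force: 0.0
time: 2.7
eef_pos: [0.402, 0.2928, 0.1968]
tcp_rot: [0.387, 0.922, -0.003, -0.003]
contact_force: [-0.1, -0.7, 1.0]
opening: 1.0
finger_force: 0.0
[0.35354978 0.34456358 0.33852349] 58.32513330641769
tcp [403.7 293.4 199.6] yang 44.47 zaxis [-0.004 -0.002 -1.   ] j6 -0.35 open 0.997 t 2.75
(455, 327.5, 80, 44.8) -> [-11.7  61.  119.3] -0.3
(455, 327.5, 3, 44.8) -> [-11.8  61.3 196.3] -0.3
```

View pics/w1.png

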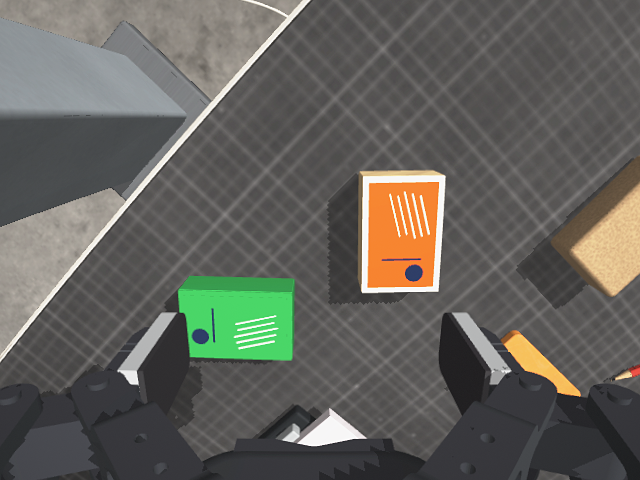

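The wrist view shows the orange block at (401,233) with the green one on the left at (237,320). I'll refine the block's pose from here.

```bash
cat >> h.py <<'E'
def block(c):
    hsv=cv2.cvtColor(c['frame'],cv2.COLOR_BGR2HSV); h,s,v=cv2.split(hsv)
    o=((h<13)&(s>170)&(v>150)).astype(np.uint8)
    o=cv2.morphologyEx(o,cv2.MORPH_CLOSE,np.ones((15,15)))
    cn=max(cv2.findContours(o,cv2.RETR_EXTERNAL,cv2.CHAIN_APPROX_NONE)[0],key=cv2.contourArea)
    return cn[:,0].astype(float)
E
python3 - <<'E'
from h import *
c=load('wrist'); b=block(c); print(b.min(0),b.max(0))
r=cv2.minAreaRect((cast(c,b,.032)[:,:2]*1000).astype(np.float32)); print(r)
go((*r[0],80,44.8),(*r[0],3,44.8))
E
```

```text
[376. 182.] [438. 233.]
((443.91876220703125, 345.032958984375), (44.748817443847656, 37.709869384765625), 45.93899917602539)
tcp [403.7 293.4 199.6] yang 44.47 zaxis [-0.004 -0.002 -1.   ] j6 -0.35 open 0.997 t 2.75
(443.91876220703125, 345.032958984375, 80, 44.8) -> [  8.5  65.4 119.3] -0.3
(443.91876220703125, 345.032958984375, 3, 44.8) -> [  8.4  65.7 196.3] -0.3
```

```bash
python3 - <<'E'
from h import *
c=load('wrist'); im=c['frame']; print(cv2.cvtColor(im,cv2.COLOR_BGR2HSV)[[200,250,275,178],[380,420,375,400]], im[172:182:1,400].tolist())
hsv=cv2.cvtColor(im,cv2.COLOR_BGR2HSV); h,s,v=cv2.split(hsv)
o=np.zeros(h.shape,np.uint8); o[160:305,340:460]=((h<20)&(s>190)&(v>190))[160:305,340:460]
b=np.argwhere(o)[:,::-1].astype(float); print(len(b),b.min(0),b.max(0))
r=cv2.minAreaRect((cast(c,cv2.convexHull(b.astype(np.float32))[:,0],.032)[:,:2]*1000).astype(np.float32)); print(r)
go((*r[0],80,44.8),(*r[0],3,44.8))
E
```

```text
[[ 13 203 247]
 [ 13 204 247]
 [ 13 205 247]
 [  0   0 247]] [[147, 202, 229], [144, 198, 225], [139, 193, 223], [167, 226, 243], [248, 249, 248], [249, 248, 247], [247, 247, 247], [247, 247, 247], [248, 248, 247], [253, 251, 247]]
5886 [368. 182.] [438. 286.]
((457.1719665527344, 328.5293884277344), (49.58472442626953, 79.9287109375), 45.58291244506836)
tcp [403.7 293.4 199.6] yang 44.47 zaxis [-0.004 -0.002 -1.   ] j6 -0.35 open 0.997 t 2.75
(457.1719665527344, 328.5293884277344, 80, 44.8) -> [-12.5  63.3 119.3] -0.3
(457.1719665527344, 328.5293884277344, 3, 44.8) -> [-12.6  63.6 196.3] -0.3
```

```bash
python3 -m crank '[[[-6,32,20],-1,0],[[-12.5,63.5,60],-1,0],[[-12.5,63.5,110],-1,0],[[-12.5,63.5,150],-1,0],[[-12.5,63.5,175],-1,0],[[-12.5,63.5,190],-1,0],[[-12.5,63.5,195],-1,0],[[-12.5,63.5,195],-1,0]]' && python3 -m crank '[[[0,0,0],0,255],[[0,0,0],0,255],[[0,0,0],0,255],[[0,0,0],0,255],[[0,0,0],0,255],[[0,0,0],0,255],[[0,0,0],0,255]]' 40; python3 -m crank '[[[0,0,-20],0,255],[[0,0,-60],0,255],[[0,0,-100],0,255],[[0,0,-100],0,255],[[0,0,-100],0,255]]'
python3 - <<'E'
from h import *
n=np.array([580.5,42.5]); go((*n,140,0.7),(*n,60,0.7),(560,200,140,20)); c=grab('wrist'); cv2.imwrite('pics/w2.png',c['frame'])
E
```

```text
time: 3.55
eef_pos: [0.4602, 0.3299, 0.0075]
tcp_rot: [0.379, 0.925, 0.001, 0.001]
contact_force: [1.4, -0.3, -0.1]
opening: 1.0
finger_force: 0.0
time: 4.25
eef_pos: [0.4605, 0.3301, 0.0085]
tcp_rot: [0.379, 0.925, 0.001, 0.001]
contact_force: [0.3, -0.1, 7.2]
opening: 0.69
finger_force: 45.2
time: 4.75
eef_pos: [0.4595, 0.3297, 0.1076]
tcp_rot: [0.379, 0.925, 0.001, 0.001]
contact_force: [-0.1, 0.7, -0.7]
opening: 0.695
finger_force: 44.5
tcp [459.5 329.7 107.6] yang 45.46 zaxis [ 0.002  0.001 -1.   ] j6 -0.35 open 0.695 t 4.75
(np.float64(580.5), np.float64(42.5), 140, 0.7) -> [-287.7 -119.8  -32.4] 44.8
(np.float64(580.5), np.float64(42.5), 60, 0.7) -> [-287.6 -120.    47.6] 44.8
(560, 200, 140, 20) -> [-162.6  -21.9  -32.3] 25.5
```

View pics/w2.png

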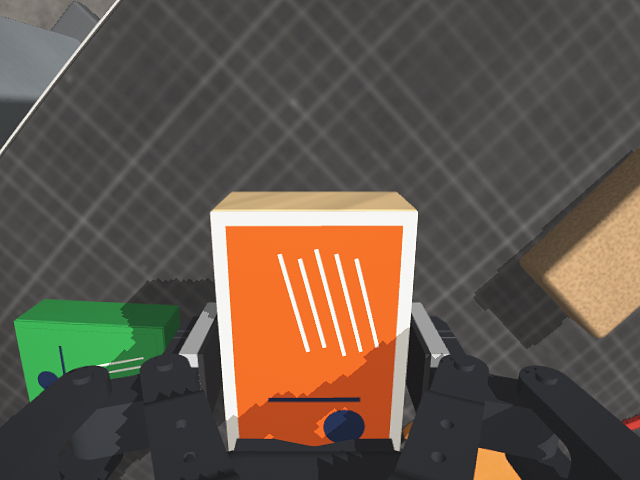

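The block is held squarely, with its far edge at row 211 and the sides at columns 212 to 417. I'll go to a viewpoint behind the nest, with tool x toward the robot, so the wrist camera can locate the pins and knob.

```bash
python3 -m crank '[[[0,0,-30],0,255],[[-40,-5,-60],-8,255],[[-85,-15,-90],-16,255],[[-125,-20,-90],-24,255],[[-165,-25,-90],-32,255],[[-210,-30,-90],-40,255],[[-250,-35,-90],-44.5,255],[[-290,-42,-90],-44.5,255],[[-325,-47,-90],-44.5,255],[[-354,-50,-90],-44.5,255]]' && python3 -m crank '[[[0,0,0],0,255],[[0,0,0],0,255]]'
python3 - <<'E'
from h import *
go((675,45,200,90)); c=grab('wrist'); cv2.imwrite('pics/w3.png',c['frame'])
E
```

```text
time: 5.8
eef_pos: [0.6758, 0.0435, 0.1928]
tcp_rot: [0.001, 1.0, 0.0, -0.003]
contact_force: [0.5, 1.1, -1.0]
opening: 0.695
finger_force: 44.4
time: 6.0
eef_pos: [0.6751, 0.0451, 0.1933]
tcp_rot: [0.001, 1.0, 0.0, -0.003]
contact_force: [0.6, 0.3, -1.0]
opening: 0.691
finger_force: 44.3
tcp [675.1  45.1 193.3] yang 89.89 zaxis [-0.005  0.001 -1.   ] j6 -1.65 open 0.691 t 6.0
(675, 45, 200, 90) -> [ 0.1 -0.1 -6.7] -0.1
```

View pics/w3.png

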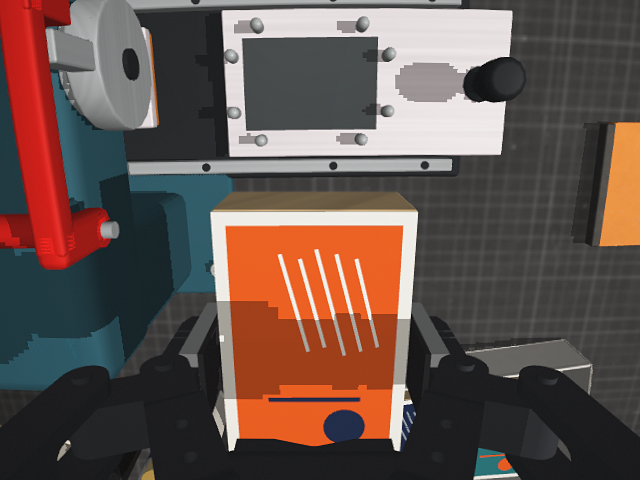

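Now the nest plate shows at about (310,83), ringed by eight pins. The knob is at (495,80), and the block's far edge runs from (211,211) to (417,210).

```bash
python3 - <<'E'
from h import *
c=load('wrist'); im=c['frame']; hsv=cv2.cvtColor(im,cv2.COLOR_BGR2HSV); h,s,v=cv2.split(hsv)
def rect(m,z):
    n,l,st,ce=cv2.connectedComponentsWithStats(m.astype(np.uint8)); i=1+st[1:,4].argmax()
    m=cv2.morphologyEx((l==i).astype(np.uint8),cv2.MORPH_OPEN,np.ones((9,9)))
    cn=max(cv2.findContours(m,cv2.RETR_EXTERNAL,cv2.CHAIN_APPROX_NONE)[0],key=cv2.contourArea)[:,0].astype(float)
    print(cn.min(0),cn.max(0),cv2.minAreaRect((cast(c,cn,z)[:,:2]*1000).astype(np.float32)))
w=np.zeros(h.shape,bool); w[25:140,230:395]=1; rect(w&(v<130),.031)
# pins: blob tops z=.045, pixels picked
pins=[(258,24),(363,22),(233,56),(389,54),(235,112),(389,110),(262,140),(362,139)]
P=cast(c,pins,.045)*1000; print('pins',P[:,:2].round(1).tolist(),P.mean(0))
print('table corners',(cast(c,[(222,11),(512,10),(502,155),(228,156)],.031)*1000).round(1).tolist())
zt=(193.3-8.5+32)/1000
E_=[]
for u in range(225,405,4): 
    g=np.diff(hsv[195:222,u,1].astype(float)); E_.append((u,195.5+g.argmin()))
Q=cast(c,E_,zt)*1000; f=np.polyfit(Q[:,1],Q[:,0],1); print('far edge x',np.polyval(f,45.1),'slope deg',np.degrees(np.arctan(f[0])),'corners',(cast(c,[(211,212),(417,211)],zt)*1000).round(1).tolist(), np.median([e[1] for e in E_]))
E
```

```text
[243.  37.] [377. 130.] ((581.793212890625, 43.35627746582031), (59.682010650634766, 89.5675048828125), 0.6155195236206055)
pins [[546.7, 11.1], [545.6, 76.6], [565.5, -5.3], [564.5, 93.5], [600.1, -5.5], [599.0, 94.8], [618.1, 11.6], [617.6, 77.6]] [582.13501886  44.30073685  45.        ]
table corners [[535.5, -13.9, 31.0], [533.2, 176.8, 31.0], [628.5, 179.0, 31.0], [629.6, -14.2, 31.0]]
far edge x 629.587590671175 slope deg 0.678442031893524 corners [[630.0, 16.6, 216.8], [629.8, 74.7, 216.8]] 210.5
```

```bash
python3 -m crank '[[[10,0,0],8.5,255],[[20,0,0],17,255],[[32,0,0],25.5,255],[[44,0,0],34,255],[[56,0,0],42.5,255],[[68,-1,0],51,255],[[80,-1,0],59.5,255],[[90,-2,0],68,255],[[93.8,-2,0],76.5,255],[[93.8,-2,0],85,255]]' && python3 -m crank '[[[0,0,0],4,255],[[0,0,30],4,255],[[0,0,60],4,255],[[0,0,60],4,255],[[0,0,60],4,255]]'
python3 - <<'E'
from h import *
go((581.3,42.9,60,1),(581.3,42.9,40,1)); c=grab('wrist'); cv2.imwrite('pics/w4.png',c['frame'])
# knob column check
k=cv2.cvtColor(c['frame'],cv2.COLOR_BGR2GRAY)
c=grab('top'); cv2.imwrite('pics/t4.png',c['frame'])
E
```

```text
time: 7.05
eef_pos: [0.5806, 0.0451, 0.1956]
tcp_rot: [0.677, 0.736, -0.0, -0.001]
contact_force: [-0.1, 0.2, -0.9]
opening: 0.692
finger_force: 44.4
time: 7.55
eef_pos: [0.5814, 0.0445, 0.1358]
tcp_rot: [0.701, 0.713, -0.001, -0.001]
contact_force: [0.7, 0.4, -1.0]
opening: 0.692
finger_force: 44.3
tcp [581.4  44.5 135.8] yang 1.04 zaxis [-0.002  0.    -1.   ] j6 -0.12 open 0.692 t 7.55
(581.3, 42.9, 60, 1) -> [-1.6  0.1 75.8] 0.0
(581.3, 42.9, 40, 1) -> [-1.7  0.1 95.8] 0.0
```

View pics/w4.png

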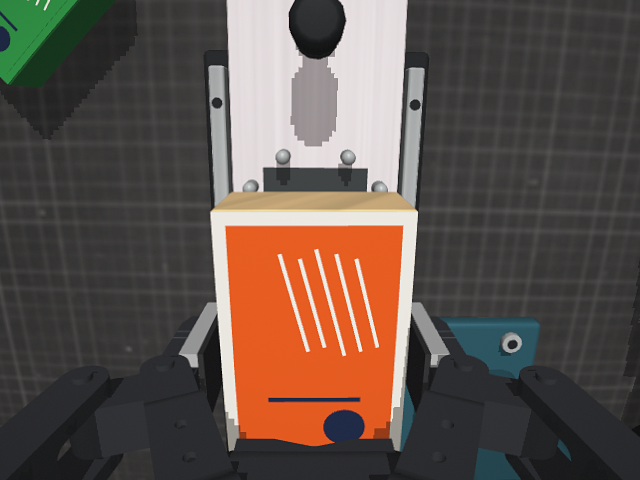

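The block hovers over the nest, with the outer end pins at (283,157) and (348,157) and the plate's outer edge at row 168.

```bash
python3 - <<'E'
from h import *
c=load('wrist')
print((cast(c,[(283,156),(348,156),(250,187),(379,187)],.045)*1000).round(1).tolist())
print('plate corners',(cast(c,[(264,168.5),(367.5,168.5)],.031)*1000).round(1).tolist())
print('block edge',(cast(c,[(211.5,211),(417,210.5)],(135.8+23.5)/1000)*1000).round(1).tolist())
E
```

```text
[[564.2, 95.7, 45.0], [598.9, 96.3, 45.0], [546.2, 78.7, 45.0], [616.4, 80.1, 45.0]]
plate corners [[552.4, 87.2, 31.0], [611.4, 88.3, 31.0]]
block edge [[552.2, 90.2, 159.3], [610.0, 91.4, 159.3]]
```

```bash
python3 -m crank '[[[-2,0,20],-0.3,255],[[-2,0,45],-0.3,255],[[-2,0,65],-0.3,255],[[-2,0,78],-0.3,255],[[-2,0,85],-0.3,255],[[-2,0,90],-0.3,255],[[-2,0,93],-0.3,255],[[-2,0,95],-0.3,255],[[-2,0,95],-0.3,255]]'
```

```text
time: 8.55
eef_pos: [0.5828, 0.0414, 0.0417]
tcp_rot: [0.699, 0.715, 0.0, 0.0]
contact_force: [0.4, -0.7, 0.0]
opening: 0.697
finger_force: 44.4
```

No contact so far and the block's underside is about 2 mm above the table. I'll lower it and open.

```bash
python3 -m crank '[[[0,0,1],0,255],[[0,0,1.5],0,255],[[0,0,2],0,255],[[0,0,2],0,255]]' && python3 -m crank '[[[0,0,2],0,0],[[0,0,2],0,0],[[0,0,2],0,0],[[0,0,2],0,0],[[0,0,2],0,0],[[0,0,-20],0,0],[[0,0,-60],0,0],[[0,0,-100],0,0],[[0,0,-140],0,0],[[0,0,-140],0,0]]'
python3 - <<'E'
from h import *
c=grab('wrist'); cv2.imwrite('pics/w5.png',c['frame'])
k=c; go((577,155,150,1))
E
```

```text
time: 8.95
eef_pos: [0.5826, 0.0415, 0.0396]
tcp_rot: [0.699, 0.715, 0.0, 0.0]
contact_force: [0.2, -0.2, -0.5]
opening: 0.694
finger_force: 44.4
time: 9.95
eef_pos: [0.5867, 0.0412, 0.1873]
tcp_rot: [0.699, 0.715, 0.004, 0.005]
contact_force: [2.1, -0.3, 0.3]
opening: 1.004
finger_force: 0.0
tcp [584.9  41.3 183.8] yang 1.26 zaxis [ 0.009 -0.001 -1.   ] j6 -0.12 open 1.0 t 10.0
(577, 155, 150, 1) -> [113.9  -5.7  33.6] 0.3
```

View pics/w5.png

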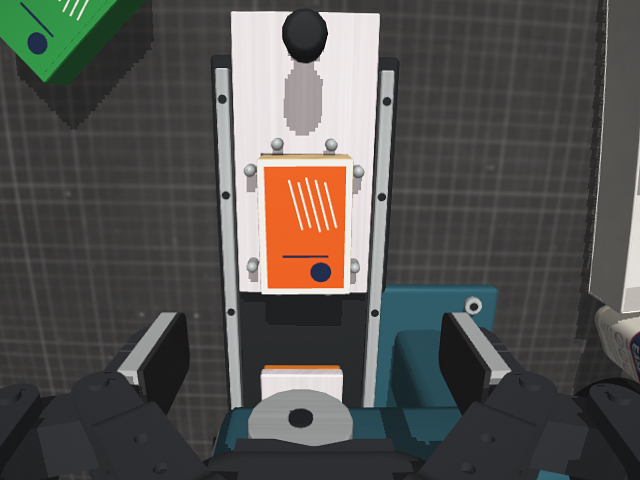

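The block sits between the pins, with its top spanning (260–350, 157–293). The knob is at (305,35), the bed's outer end at row 57, and the pad block under the head at (302,385).

```bash
python3 - <<'E'
from h import *
c=grab('wrist'); print(c['origin'])
uv=[(u,v) for u in range(268,346,6) for v in range(168,286,6)]
P=depthpts(c,uv)*1000; A=np.c_[P[:,:2],np.ones(len(P))]; f,_,_,_=np.linalg.lstsq(A,P[:,2],rcond=None); print('plane tilt rad',np.hypot(*f[:2]),'z',P[:,2].mean(), 'rms',np.std(P[:,2]-A@f))
T=depthpts(c,[(u,v) for u in range(240,255,3) for v in range(60,140,8)])*1000; print('table z',np.median(T[:,2]))
print('bed end z18',(cast(c,[(215,57),(395,58)],.018)*1000).round(1).tolist(),'z30',(cast(c,[(222,68),(390,70)],.030)*1000).round(1).tolist())
hsv=cv2.cvtColor(c['frame'],cv2.COLOR_BGR2HSV); h,s,v=cv2.split(hsv)
o=np.zeros(h.shape,np.uint8); o[145:300,255:360]=((h<20)&(s>170))[145:300,255:360]
o=cv2.morphologyEx(o,cv2.MORPH_OPEN,np.ones((5,5)))
b=np.argwhere(o)[:,::-1].astype(np.float32)
print('print',cv2.minAreaRect((cast(c,cv2.convexHull(b)[:,0],.063)[:,:2]*1000).astype(np.float32)))
k=np.zeros(h.shape,np.uint8); k[5:62,275:335]=(v<60)[5:62,275:335]
(x,y),r=cv2.minEnclosingCircle(np.argwhere(k)[:,::-1].astype(np.float32)); print('knob px',x,y,r,cast(c,[(x,y-2)],.075)*1000)
print('pins',(cast(c,[(277,144),(331,144),(250,170),(358,170),(252,265),(355,265)],.045)*1000).round(1).tolist())
# catch from top
t=grab('top'); im=t['frame']; hs=cv2.cvtColor(im,cv2.COLOR_BGR2HSV); 
go()
E
```

```text
[0.58244438 0.11310122 0.3252646 ]
plane tilt rad 0.002293081294508117 z 61.93299394791237 rms 0.6904391538489578
table z 30.04076460385197
bed end z18 [[517.9, 150.8, 18.0], [638.8, 152.9, 18.0]] z30 [[524.8, 142.6, 30.0], [633.8, 143.8, 30.0]]
print ((583.2049560546875, 42.907257080078125), (50.138912200927734, 79.76799774169922), 1.2293728590011597)
knob px 307.2968444824219 29.090978622436523 32.82576370239258 [[580.03240947 159.94566045  75.        ]]
pins [[561.7, 95.5, 45.0], [596.2, 96.3, 45.0], [544.2, 78.6, 45.0], [614.3, 80.1, 45.0], [544.4, 13.4, 45.0], [615.6, 14.8, 45.0]]
tcp [582.1  41.5 179. ] yang 1.26 zaxis [-0.  0. -1.] j6 -0.12 open 1.005 t 10.1
```

The block is seated: tilt 0.002, top 32 mm above the table. From the bed's outer end, the press origin is about (583.5,-83) and the table has about 126 mm to go. Next is gripping the knob.

```bash
python3 -m crank '[[[40,-1,0],0,0],[[85,-2,0],0,0],[[116.5,-2,10],0,0],[[116.5,-2,50],0,0],[[116.5,-2,90],0,0],[[116.5,-2,120],0,0],[[116.5,-2,133],0,0],[[116.5,-2,133],0,0],[[116.5,-2,133],0,0]]' && python3 -m crank '[[[0,0,0],0,255],[[0,0,0],0,255],[[0,0,0],0,255],[[0,0,0],0,255],[[0,0,0],0,255],[[0,0,0],0,255],[[0,0,0],0,255],[[0,0,0],0,255]]' 30; python3 -c "
from h import *
go((582.2,28,45,1))"
```

```text
time: 11.0
eef_pos: [0.5784, 0.1578, 0.0468]
tcp_rot: [0.699, 0.715, 0.0, 0.0]
contact_force: [0.8, -0.2, 0.4]
opening: 1.002
finger_force: 0.0
time: 11.8
eef_pos: [0.5805, 0.158, 0.0477]
tcp_rot: [0.699, 0.715, 0.003, 0.002]
contact_force: [4.8, 0.9, -0.9]
opening: 0.293
finger_force: 31.1
tcp [580.5 158.   47.7] yang 1.24 zaxis [ 0.007  0.001 -1.   ] j6 0.08 open 0.293 t 11.8
(582.2, 28, 45, 1) -> [-130.    -1.2    2.7] 0.2
```

```bash
python3 -m crank '[[[-5,1,0],0,255],[[-17,1,0],0,255],[[-30,1,0],0,255],[[-43,1,0],0,255],[[-56,1,0],0,255],[[-69,1,0],0,255],[[-82,1,0],0,255],[[-95,1,0],0,255],[[-106,0.5,0],0,255],[[-115,0.5,0],0,255]]' && python3 -m crank '[[[-4,0,0],0,255],[[-7,0,0],0,255],[[-9,0,0],0,255],[[-11,0,0],0,255],[[-12,0,0],0,255],[[-12,0,0],0,255]]'
```

```text
time: 12.8
eef_pos: [0.5815, 0.0414, 0.0476]
tcp_rot: [0.7, 0.714, 0.0, 0.0]
contact_force: [-0.2, 1.7, 6.3]
opening: 0.295
finger_force: 31.7
time: 13.4
eef_pos: [0.5815, 0.0333, 0.0477]
tcp_rot: [0.7, 0.714, 0.003, -0.002]
contact_force: [0.5, 13.5, 6.7]
opening: 0.293
finger_force: 31.8
```

The table is on its hard stop (13.5 N, at y=33.3). That refines the press origin to about (583,-82). I'll release, rise, and go to the space in front of the catch tab with a shut fist.

```bash
python3 -m crank '[[[0,0,0],0,0],[[0,0,0],0,0],[[0,0,0],0,0],[[0,0,0],0,0],[[0,0,0],0,0],[[0,0,-45],0,0],[[0,0,-90],0,0],[[0,0,-140],0,0],[[0,0,-190],0,0],[[0,0,-240],0,100]]' && python3 -m crank '[[[0,0,-20],0,255],[[-40,2,-25],0,255],[[-85,4,-25],0,255],[[-130,4,-25],0,255],[[-130,4,-25],0,255],[[-130,4,-25],0,255]]'; python3 - <<'E'
from h import *
go((588,-97.6,232,1)); c=grab('top'); im=c['frame']; cv2.imwrite('pics/t6.png',cv2.resize(im[150:260,250:450],None,fx=4,fy=4,interpolation=cv2.INTER_CUBIC))
E
```

```text
time: 14.4
eef_pos: [0.5807, 0.0308, 0.2882]
tcp_rot: [0.699, 0.715, -0.0, -0.0]
contact_force: [1.4, -0.4, 0.0]
opening: 0.857
finger_force: 0.0
time: 15.0
eef_pos: [0.5878, -0.0999, 0.3109]
tcp_rot: [0.7, 0.714, -0.0, -0.001]
contact_force: [0.3, -0.2, 0.5]
opening: 0.0
finger_force: 0.0
tcp [587.8 -99.9 310.9] yang 1.12 zaxis [-0.001  0.001 -1.   ] j6 -0.36 open 0.0 t 15.0
(588, -97.6, 232, 1) -> [ 2.3  0.4 78.9] 0.1
```

View pics/t6.png

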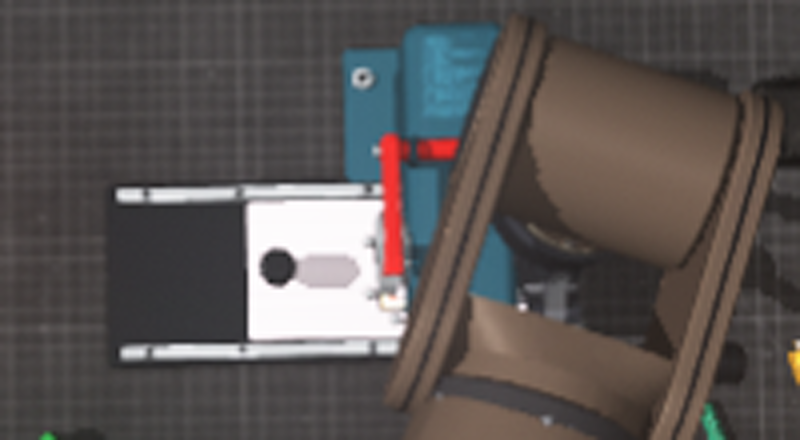

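The table is home, with the catch arm still engaged at (392,215) in the crop. I'll lower and push the tab rearward.

```bash
python3 -m crank '[[[2,0,30],0,255],[[2,0,60],0,255],[[2,0,79],0,255],[[2,0,81],0,255],[[2,10,81],0,255],[[2,20,81],0,255],[[2,30,81],0,255],[[2,40,81],0,255],[[2,50,81],0,255],[[2,60,81],0,255]]' && python3 -m crank '[[[0,10,0],0,255],[[0,20,0],0,255],[[0,30,4],0,255],[[0,40,8],0,255],[[0,46,10],0,255],[[0,46,10],0,255]]'; python3 - <<'E'
from h import *
go(); c=grab('scene'); im=c['frame']; cv2.imwrite('pics/s7.png',cv2.resize(im[150:290,270:430],None,fx=4,fy=4,interpolation=cv2.INTER_CUBIC))
E
```

```text
time: 16.05
eef_pos: [0.6488, -0.0956, 0.2302]
tcp_rot: [0.699, 0.715, -0.0, -0.0]
contact_force: [-1.3, 0.2, -0.0]
opening: 0.004
finger_force: 0.5
time: 16.65
eef_pos: [0.6946, -0.0945, 0.2193]
tcp_rot: [0.699, 0.715, -0.0, -0.0]
contact_force: [0.9, 0.5, -0.6]
opening: 0.001
finger_force: 0.0
tcp [694.6 -94.5 219.3] yang 1.27 zaxis [-0.  0. -1.] j6 -0.3 open 0.001 t 16.65
```

View pics/s7.png

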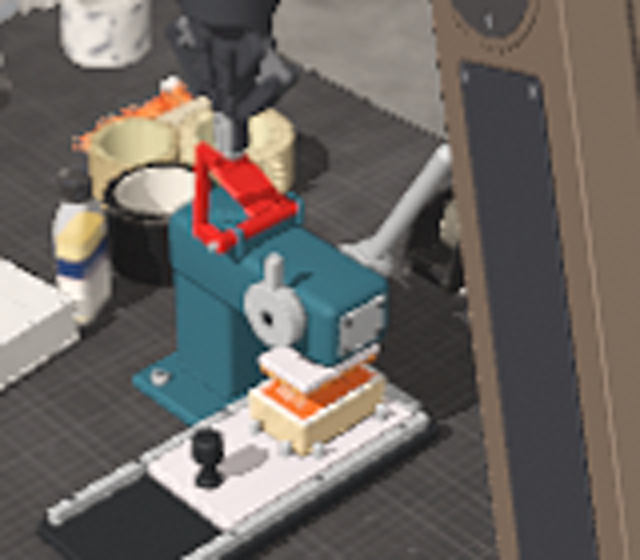

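The catch arm stands up and the tab leans back, so it is flipped well over 1 rad. The pad hangs above the block and the lever is still up. I'll retreat upward, go over by the lever, and measure the grip from depth.

```bash
python3 -m crank '[[[0,0,-45],0,255],[[0,0,-90],0,255],[[0,0,-140],0,255],[[-25,-30,-180],0,200],[[-55,-65,-180],0,100],[[-85,-100,-180],0,0],[[-115,-135,-180],0,0],[[-145,-170,-180],0,0],[[-162,-189,-180],0,0],[[-162,-189,-180],0,0]]' && python3 -m crank '[[[0,0,0],0,0],[[0,0,0],0,0]]'; python3 - <<'E'
from h import *
go((509,-190.5,264,1)); c=grab('wrist'); cv2.imwrite('pics/w8.png',c['frame'])
yy,xx=np.mgrid[0:480:2,0:640:2]; uv=np.c_[xx.ravel(),yy.ravel()]; P=depthpts(c,uv)*1000
g=(abs(P[:,0]-509)<60)&(P[:,1]<-150)&(P[:,1]>-260)&(P[:,2]>265)&(P[:,2]<310); Q=P[g]; print(len(Q),Q.min(0),Q.max(0),np.median(Q,0))
q=Q[Q[:,2]>np.percentile(Q[:,2],98)-3]; print('ridge',q.mean(0), np.polyfit(q[:,1],q[:,0],1))
g=(abs(P[:,0]-640)<90)&(P[:,1]<-20)&(P[:,1]>-130)&(P[:,2]>195)&(P[:,2]<320); print('catch',g.sum(),P[g].max(0) if g.any() else '')
E
```

```text
time: 17.7
eef_pos: [0.5065, -0.2627, 0.4011]
tcp_rot: [0.701, 0.713, -0.0, 0.001]
contact_force: [0.3, 0.5, 0.3]
opening: 1.002
finger_force: 0.0
time: 17.9
eef_pos: [0.5092, -0.26, 0.4004]
tcp_rot: [0.699, 0.715, 0.0, 0.0]
contact_force: [0.2, -0.2, 1.1]
opening: 0.998
finger_force: 0.0
tcp [ 509.2 -260.   400.4] yang 1.31 zaxis [ 0.001  0.    -1.   ] j6 -0.67 open 0.998 t 17.9
(509, -190.5, 264, 1) -> [ 69.5   1.3 136.5] 0.3
1273 [ 497.15040836 -221.74667412  282.35000627] [ 519.89685496 -150.03474168  296.60193699] [ 508.41709392 -183.53936421  293.20982053]
ridge [ 508.6044701  -184.13942377  294.17713339] [-1.39675466e-02  5.06032494e+02]
catch 368 [703.84417265 -97.44498165 219.65492267]
```

Grip is at x=508.5, top z=295, free end y=-222, as predicted. The tab lies at press x of about 121, i.e. fully back. Now I'll grasp the lever.

```bash
python3 -m crank '[[[35,1,0],0,0],[[68.5,1,10],0,0],[[68.5,1,50],0,0],[[68.5,1,90],0,0],[[68.5,1,120],0,0],[[68.5,1,133],0,0],[[68.5,1,136],0,0],[[68.5,1,136],0,0]]' && python3 -m crank '[[[0,0,0],0,255],[[0,0,0],0,255],[[0,0,0],0,255],[[0,0,0],0,255],[[0,0,0],0,255],[[0,0,0],0,255],[[0,0,0],0,255],[[0,0,0],0,255]]' 60; python3 - <<'E'
from h import *
go((434,-190,141,1))
# arc, press yaw ignored: grip centre relative hinge
for th in np.linspace(0,1.06,11):
    a=np.arctan2(130,-75)+th; a0=np.arctan2(130,-75); print(round(th,2),np.round([150*(np.cos(a)-np.cos(a0)),-150*(np.sin(a)-np.sin(a0))],1))
E
```

```text
time: 18.75
eef_pos: [0.5089, -0.1922, 0.2653]
tcp_rot: [0.699, 0.715, 0.0, 0.001]
contact_force: [0.6, 0.8, 0.7]
opening: 1.001
finger_force: 0.0
time: 19.55
eef_pos: [0.5084, -0.1924, 0.2651]
tcp_rot: [0.699, 0.715, 0.0, 0.001]
contact_force: [-0.7, 1.1, 3.0]
opening: 0.235
finger_force: 58.7
tcp [ 508.4 -192.4  265.1] yang 1.24 zaxis [ 0.001 -0.001 -1.   ] j6 -0.57 open 0.235 t 19.55
(434, -190, 141, 1) -> [  4.1 -74.5 124. ] 0.2
0.0 [ 0. -0.]
0.11 [-13.3   8.7]
0.21 [-25.7  18.7]
0.32 [-36.9  30. ]
0.42 [-46.8  42.3]
0.53 [-55.4  55.7]
0.64 [-62.5  69.9]
0.74 [-68.1  84.8]
0.85 [-72.1 100.2]
0.95 [-74.4 115.9]
1.06 [-75.  131.8]
```

```bash
python3 -m crank '[[[0,-13.3,8.7],0,255],[[0,-25.7,18.7],0,255],[[0.5,-36.9,30],0,255],[[0.5,-46.8,42.3],0,255],[[0.5,-55.4,55.7],0,255],[[0.5,-62.5,69.9],0,255],[[1,-68.1,84.8],0,255],[[1,-72.1,100.2],0,255],[[1,-74.4,115.9],0,255],[[1,-75,124],0,255]]' && python3 -m crank '[[[0,0,1],0,255],[[0,0,2],0,255],[[0,0,2],0,255],[[0,0,2],0,255]]'; python3 -c "
from h import *
go()"
```

```text
time: 20.55
eef_pos: [0.4342, -0.1933, 0.1415]
tcp_rot: [0.7, 0.714, 0.001, 0.002]
contact_force: [-1.0, 1.3, 7.8]
opening: 0.238
finger_force: 71.9
time: 20.95
eef_pos: [0.4341, -0.1933, 0.1402]
tcp_rot: [0.7, 0.715, 0.001, 0.001]
contact_force: [-2.6, 1.6, 9.3]
opening: 0.238
finger_force: 71.9
tcp [ 434.1 -193.3  140.2] yang 1.21 zaxis [ 0.002 -0.001 -1.   ] j6 -0.65 open 0.238 t 20.95
```

```bash
python3 -m crank '[[[0,0,2],0,255],[[0,0,4],0,255],[[0,0,4],0,255],[[0,0,4],0,255]]' 80; python3 - <<'E'
from h import *
go()
c=grab('wrist'); yy,xx=np.mgrid[0:480:2,0:640:2]; P=depthpts(c,np.c_[xx.ravel(),yy.ravel()])*1000
g=(abs(P[:,0]-434)<40)&(P[:,1]<-145)&(P[:,1]>-178)&(P[:,2]>130)&(P[:,2]<200); Q=P[g]; print(len(Q),np.percentile(Q,98,axis=0) if len(Q) else '',Q[Q[:,2]>np.percentile(Q[:,2],95)-2].mean(0) if len(Q) else '')
E
```

```text
time: 21.35
eef_pos: [0.434, -0.1934, 0.1368]
tcp_rot: [0.7, 0.715, 0.0, 0.001]
contact_force: [-5.7, 2.4, 12.7]
opening: 0.242
finger_force: 77.7
tcp [ 434.  -193.4  136.8] yang 1.21 zaxis [ 0.002 -0.001 -1.   ] j6 -0.65 open 0.242 t 21.35
2272 [ 443.96005939 -146.05012387  175.01267191] [ 433.94779807 -163.13964867  173.85064611]
```

```bash
python3 -m crank '[[[0,0,2],0,255],[[0,0,4],0,255],[[0,0,4],0,255],[[0,0,4],0,255],[[0,0,4],0,255]]' 110; python3 - <<'E'
from h import *
go()
c=grab('wrist'); yy,xx=np.mgrid[0:480:2,0:640:2]; P=depthpts(c,np.c_[xx.ravel(),yy.ravel()])*1000
g=(abs(P[:,0]-434)<40)&(P[:,1]<-145)&(P[:,1]>-178)&(P[:,2]>130)&(P[:,2]<200); Q=P[g]; print(len(Q),Q[Q[:,2]>np.percentile(Q[:,2],95)-2].mean(0))
c=grab('top'); P=depthpts(c,np.c_[xx.ravel(),yy.ravel()])*1000
s=get_state(); print(s['contact_force'],s['finger_force'])
E
```

```text
time: 21.9
eef_pos: [0.4339, -0.1934, 0.1342]
tcp_rot: [0.7, 0.715, 0.0, 0.001]
contact_force: [-11.4, 4.7, 20.1]
opening: 0.237
finger_force: 106.9
tcp [ 433.9 -193.4  134.2] yang 1.21 zaxis [ 0.002 -0.001 -1.   ] j6 -0.65 open 0.237 t 21.9
2396 [ 433.49028439 -176.38272129  198.91207345]
[-10.97085148   4.34909584  19.23683721] 106.90898180007935
```

```bash
python3 - <<'E'
from h import *
c=load('wrist'); yy,xx=np.mgrid[0:480:2,0:640:2]; P=depthpts(c,np.c_[xx.ravel(),yy.ravel()])*1000
g=(abs(P[:,0]-434)<14)&(P[:,1]<-150)&(P[:,1]>-170)&(P[:,2]>150)&(P[:,2]<182); Q=P[g]; print(len(Q),Q[Q[:,2]>np.percentile(Q[:,2],95)-2].mean(0), [np.percentile(P[g&(abs(P[:,1]-y)<2)][:,2],95).round(1) for y in (-168,-164,-160,-156,-152)])
E
```

```text
1413 [ 433.48507083 -159.77522861  171.22910766] [np.float64(171.8), np.float64(172.1), np.float64(172.3), np.float64(172.3), np.float64(172.0)]
```

The bar's top is at 172 mm, so its centre is at about 162: the lever is on its stop, with 19 N at the hand. I'll hold briefly and hand in.

```bash
python3 -m crank '[[[0,0,0],0,255],[[0,0,0],0,255],[[0,0,0],0,255],[[0,0,0],0,255],[[0,0,0],0,255]]' && python3 -c "
from plant import ctrl
print(ctrl.sign_off())"
```

```text
time: 22.5
eef_pos: [0.4339, -0.1934, 0.1342]
tcp_rot: [0.7, 0.715, 0.0, 0.001]
contact_force: [-10.7, 4.4, 19.8]
opening: 0.234
finger_force: 106.9
the job is handed in; nothing more can be done
None
```

The job is handed in at 22.5 s, verdict not shown: the block is in the nest, the table home, the catch flipped back, and the lever held down on its stop with about 20 N at the hand (pad force itself not measured).

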